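Level the pastry display shelf and hold the level pressed

ROBOT

A 6-joint arm with a two-finger parallel gripper is mounted at the origin on the work surface. World frame = base frame: x ahead of the robot, y to its left, z up, the work surface at z = 0. Lengths are in mm, angles in rad, forces in N, time in s.
With the tool pointing down it reaches from about 350 to 875 mm from the base axis. Payload 4.2 kg.
Tool frame: the origin (TCP) lies at the very end of the fingers, on their centre line; the grasp point (between the pads) lies 19 mm behind it; z points along the fingers, y is the line along which they close (so a half turn about z gives the same grasp; the last joint's range is limited). The gripper opens to 85 mm and grips with 20 to 120 N. Pads are 22 mm wide; open, the fingers measure 114 mm over their backs; the gripper's body (76 mm by 85 mm) begins 54 mm behind the grasp point. The pads swing forward as they close: fully open they stand 13 mm farther back than shut.
Start: joints at [1.548, 0.385, 0.008, 0, -1.194, -0.259], TCP at [173.771, 600.336, 231.312] pointing down, gripper open.
Joint ranges: [-3.14, 3.14], [-1.21, 2.06], [-1.07, 1.41], [-3.16, 2.05], [-2.99, -0.16], [-3.1, 3.1]. Speed limits (rad/s): [2.79, 2.79, 3.14, 3.14, 3.14, 3.14].

INTERFACE

Orientations are given as a unit quaternion [x, y, z, w].
In Python, from bench import read_state, get_image, camera_model, job_done gives the robot as it stands.
- The arm moves only by the shell command python3 -m handwheel 'ROWS'. ROWS is JSON, a list of rows, each a list of 7 numbers: the shift along the tool's x, y, z in m, then the turn, a rotation vector about the tool's x, y, z in rad, then the gripper's target within -1 to 1 (fully open at 1, half-way at 0, shut at -1). In form: [[dx, dy, dz, wx, wy, wz, jaw], ...]. A call has 1 to 10 rows; each row is the pose to reach, as a shift and turn from the pose commanded when the call began, along the tool's axes at that moment; what a row does not reach only later rows make up. A row lasts 1/8 s, in which the tool goes at most 62.5 mm and 10.7 degrees, less where a joint would pass 70% of its speed; a pose out of reach is approached as far as the arm can. A call with a gripper value outside its range is refused whole. The fingers move at their own pace and stop on an object; the grip force is fixed at half the most. Time passes only in rows, so rows that repeat a pose let the fingers close. It gives the time, the measured TCP pose, the force, the opening and the grip force at its end, in the units of the state.
- read_state(): the state, without advancing time (a new reading comes with each control period).
- get_image(name): name is "side" or "top"; returns (picture, depth): 400x640x3 uint8, blue, green, red; 400x640 float32, mm along the optical axis (not along the pixel's ray), 0 where there is no reading.
- camera_model(name): a dict with "K" (3x3 intrinsics, pixels), "dist" ([k1, k2, p1, p2, k3] as OpenCV has them; the pictures are not rectified), "rvec" (rotation vector, rad) and "tvec" (3), from world to camera coordinates, as OpenCV has them. Camera axes: x right, y down, z forward; pixel columns grow to the right and rows downward; lengths in mm; the calibration is good to about 2 mm. A picture is of the moment at which its call begins. camera_model takes no time and is no camera call.
- job_done(): hands the job in; it is judged then, once.
The state is a dict: "clock": time; "joints": joint angles; "joint_vel": joint speeds; "joint_efforts": joint torques, N m; "position": TCP position; "ee_rot": TCP orientation; "contact_force": force on the tool from outside, world axes, zero at the start; "wrist_torque": the same for the moment, N m; "gripper_width": finger opening in mm; "grasp_force": force on a finger pad.
Only numpy, scipy, OpenCV 4.12 (cv2) and the standard library are available. Lean on these libraries where they do the work, as an engineer would, in place of code of your own. Each camera call takes 0.05 s, during which the arm holds its last target. There are 200 camera calls.

TASK

The little dark wooden display shelf is out of true: pick the yellow spirit level up from the counter, stand it on its flat base along the middle of the shelf's free part, clear of the knob, its length along the shelf's length, and let go; then turn the red knob of the shelf's levelling foot until the bubble sits between the two black lines. Lastly press down firmly on the level's orange middle pad (roughly one to two kilos of push, never as much as five) and finish while still pressing, with the bubble still between the lines; leave the bowl, the jar and the tin where they stand.

Things in the scene. Friction and masses are not known exactly. Their poses are not given: they have to be found in the camera images.
- level: yellow torpedo spirit level, a bar 210 mm long (its x), 24 mm wide (its y) and 40 mm high (its z), about 0.25 kg. It starts standing on its flat base on the counter. Origin: middle of the base's underside. It is gripped from above across its width, at its middle. Top face at z = 38 mm (the pad 40 mm). Either end may point to the knob
- pad (a point): centre of the top of the level's raised orange pad (40 mm along x, 24 mm wide), on the middle of the level, 40 mm above its base: the place to press; pressing well away from the middle can tip the level and shift the bubble
- vial (a point): middle of the green vial window (70 x 18 mm) in the level's top face, 62 mm along +x from the pad; two black lines cross it 11 mm either side of this point
- bubble_mid (a point): middle of the pale bubble (14 mm long, 10 mm wide) that moves along the vial
- bubble (a joint): position (m) of the bubble along the level's x axis; 0 is the middle of the vial, within 4 mm either way it lies between the black lines, ends at 27 mm. The bubble goes towards the higher end, about 0.8 m per rad of tilt (0.8 mm per mrad), and takes about 1.5 s to settle
- shelf: dark wooden display shelf, a board 180 mm (x) by 360 mm (y) and 14 mm thick, with a brass gallery rail 21 mm high along its +x edge. It rocks on a pivot bar across it, 40 mm to the -y side of its middle, and its +y end is held by the levelling foot, which starts too low. Origin: on the pivot axis, 17 mm below the top face, 220 mm in from the +y edge; z is square to the board. Top face about 69 mm above the counter
- lay (a point): point on the shelf's top face, midway across it and straight above the pivot, where the middle of the level goes (within 40 mm; the level's length within 0.2 rad of the shelf's y). Axes as the shelf's
- knob (a joint): turn of the levelling foot's knob (rad), growing clockwise seen from above, limits -0.8 and 3.8; clockwise raises the knob end, 0.012 rad of shelf tilt per rad of turn. It starts near 0; the counter's slope is unknown, so the turn needed (about 1 to 2.9 rad clockwise) must be read from the bubble. It is stiff (0.12 N m) and stays where it is left
- knob_grip (a point): centre of the red bar of the knob, on its upright axis, 99 mm above the counter (about 30 to 40 mm above the shelf's top), near the shelf's +y end (185 mm from point lay along y). The bar is 54 mm long (x axis), 14 mm thick (y axis) and 26 mm high, this point 1 mm above its middle height; its axes turn with the knob, which does not rise or sink as it turns (the shelf does). Grip the bar across its thickness from above
- bowl: bystander: green plastic bowl, 170 mm across, 75 mm high; origin under its centre
- jar: bystander: amber glass jar with brass cap, 70 mm across, 110 mm high; origin under its centre
- tin: bystander: blue tin, 80 mm across, 90 mm high; origin under its centre
Mind the look-alikes: they are no part of the job. Of the things that look like the level, take the one that is farthest to the robot's left at the start.

How it is judged (in metres and radians):
On the way, in this order (a step that is already met when the one before it is completed fails the run):
1. the level stands along the middle of the shelf, let go, its bubble outside the black lines (x of level in the frame of lay between -0.04 and 0.04 m and y of level in the frame of lay between -0.05 and 0.06 m and z of level in the frame of lay between -0.004 and 0.004 m and angle between the x axis of level and the y axis of lay, either way round below 0.2 rad and angle between level's own z axis and vertical below 0.08 rad and contact force between the fingers and level below 0.1 N and contact force between level and shelf above 0.8 N and (value of joint bubble above 0.006 m or value of joint bubble below -0.006 m)), for 0.1 s.
2. the knob has been turned so that the bubble is between the lines, the level standing by itself on the shelf (x of level in the frame of lay between -0.04 and 0.04 m and y of level in the frame of lay between -0.05 and 0.06 m and z of level in the frame of lay between -0.004 and 0.004 m and angle between the x axis of level and the y axis of lay, either way round below 0.2 rad and angle between level's own z axis and vertical below 0.08 rad and value of joint bubble between -0.004 and 0.004 m and contact force between the arm and level below 0.1 N and angle between shelf's own z axis and vertical below 0.007 rad), for 0.3 s.
At the end, for the whole second after the job is handed in: Level standing along the shelf (within 40 mm across, -50 to +60 mm along of site lay, 0.2 rad), shelf level within 7 mrad, bubble within 4 mm of mid-vial, fingers within 30 mm of the pad pressing so that the level bears on the shelf with over 7 N, held through the last second (x of level in the frame of lay between -0.04 and 0.04 m and y of level in the frame of lay between -0.05 and 0.06 m and z of level in the frame of lay between -0.004 and 0.004 m and angle between the x axis of level and the y axis of lay, either way round below 0.2 rad and angle between level's own z axis and vertical below 0.08 rad and value of joint bubble between -0.004 and 0.004 m and angle between shelf's own z axis and vertical below 0.007 rad and contact force between level and shelf above 7 N and contact force between the fingers and level above 4 N and horizontal distance between the grasp point and pad below 0.03 m and linear speed of level below 0.02 m/s); the arm keeps its last pose, push and grip.
It fails at once if the level is pressed on the shelf with more than 48 N (contact force between level and shelf above 48 N).
It fails at once if the bowl, jar or tin is pushed away (distance of any of bowl, jar, tin from where it was at the start of the episode above 0.03 m).
It also fails if it takes over 61 s, if anything falls off the work surface, if the arm or the gripper's body presses on something with over 40 N, if the wrist force passes 120 N, or if a joint passes its speed limit or range.

## Working session

There is one attempt and no reset: what is moved stays moved. The work goes in short steps, Python scripts to look and compute and a shell command to move; the robot and the scene stay as the last step left them, time stands still between calls to the robot, and variables do not carry over. Pictures are saved under pics/ and viewed, at most 10 in all, crops included, and the job is handed in when it is done.

```bash
mkdir -p pics; ls
cat > h.py <<'E'
import numpy as np, cv2
from bench import read_state, get_image, camera_model, job_done
def cam(n):
    m=camera_model(n); return [np.array(m[k],float) for k in("K","dist","rvec","tvec")]
def ray(n,uv):
    K,d,r,t=cam(n); R=cv2.Rodrigues(r)[0]
    p=cv2.undistortPoints(np.array(uv,float).reshape(-1,1,2),K,d).reshape(-1,2)
    return -R.T@t.ravel(), np.c_[p,np.ones(len(p))]@R
def onplane(n,uv,z):
    c,v=ray(n,uv); return c+v*((z-c[2])/v[:,2])[:,None]
def proj(n,P):
    K,d,r,t=cam(n); return cv2.projectPoints(np.array(P,float).reshape(-1,1,3),r,t,K,d)[0].reshape(-1,2)
E
python3 - <<'E'
from h import *
s=read_state(); print(s)
for n in("top","side"):
    im,d=get_image(n); cv2.imwrite(f"pics/{n}0.png",im); np.save(f"pics/{n}0.npy",d)
    print(n,ray(n,[[320,200]]))
E
```

```text
pics
{'clock': 0.0, 'joints': array([ 1.54760303e+00,  3.85553522e-01,  6.62862565e-03, -5.00758536e-04,
       -1.19397253e+00, -2.58621563e-01]), 'joint_vel': array([-0.00013095,  0.00204503,  0.00048306, -0.00029076, -0.00068746,
        0.00148355]), 'joint_efforts': array([-1.40617749e-04, -3.92293918e+01,  1.88403010e+01,  4.18629706e+00,
       -4.69669205e-03, -7.05903773e-06]), 'position': array([173.618188  , 599.80165595, 230.22423339]), 'ee_rot': array([ 9.90075412e-01, -1.40532986e-01, -1.07725539e-04,  1.07061110e-03]), 'contact_force': array([-1.006184  ,  0.70152441,  0.92372773]), 'wrist_torque': array([ 0.03591435, -0.00683596, -0.03586798]), 'grasp_force': 0.0, 'gripper_width': 85.7518252126388}
top (array([480.68181142,  81.25616726, 887.56668264]), array([[ 0.07620542, -0.037753  , -0.99638735]]))
side (array([ 364.41295246, -648.70249799,  965.26814526]), array([[ 0.13954991,  0.6290194 , -0.7648379 ]]))
```

View pics/top0.png

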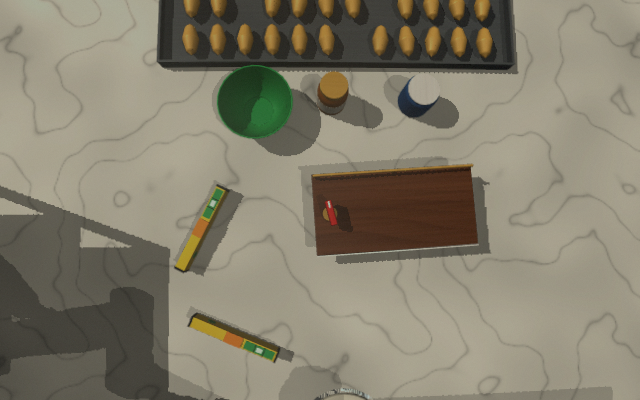

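View pics/side0.png

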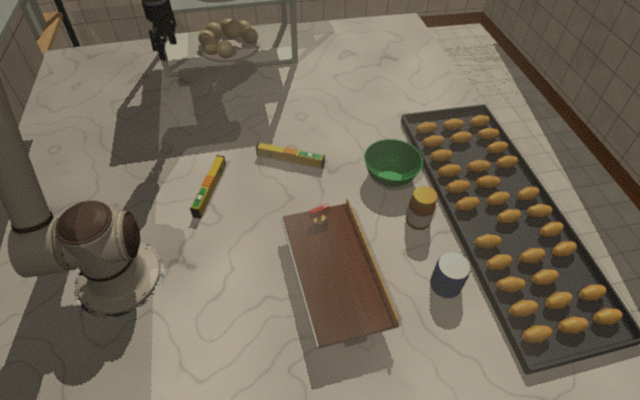

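The top view shows two yellow levels: A with its pad near (200,229) and B with its pad near (233,339). Image left is robot +y, so A looks farther left. The shelf is at (395,210) with its knob at (331,212), and the bowl, jar and tin are beyond it. I'll measure both levels and enlarge a crop to confirm.

Run:
```python
from h import *
im=cv2.imread("pics/top0.png"); hsv=cv2.cvtColor(im,cv2.COLOR_BGR2HSV)
def blobs(lo,hi,x0,y0,x1,y1,amin):
    m=cv2.inRange(hsv,lo,hi); k=np.zeros_like(m); k[y0:y1,x0:x1]=m[y0:y1,x0:x1]
    n,l,st,c=cv2.connectedComponentsWithStats(k)
    return [(st[i,4],c[i],np.argwhere(l==i)[:,::-1]) for i in range(1,n) if st[i,4]>=amin]
for nm,box in(("A",(165,180,235,275)),("B",(180,300,285,365))):
    for col,lo,hi,z in(("orange",(6,120,120),(17,255,255),40),("green",(40,80,50),(85,255,255),38),("yellow",(20,120,90),(32,255,255),38)):
        for a,c,p in blobs(lo,hi,*box,25):
            print(nm,col,a,c.round(1),onplane("top",c,z)[0].round(1))
for a,c,p in blobs((0,150,90),(5,255,255),315,190,350,235,10)+blobs((172,130,90),(180,255,255),315,190,350,235,10):
    r=cv2.minAreaRect(p.astype(np.float32)); b=onplane("top",cv2.boxPoints(r),111)
    print("red",a,c,onplane("top",c,111)[0].round(1),b[:,:2].round(1).tolist())
print("shelf corners",onplane("top",[[312,176],[471,167],[478,243],[317,255]],69).round(1))
a=cv2.resize(im[170:370,160:360],None,fx=2.9,fy=2.9,interpolation=cv2.INTER_CUBIC)
cv2.imwrite("pics/crop1.png",a)
s=read_state(); from scipy.spatial.transform import Rotation as R
print(R.from_quat(s['ee_rot']).as_matrix().round(3))
```

```text
A orange 191 [199.9 227.7] [485.4 319.3  40. ]
A green 196 [212.4 203.4] [540.  292.3  38. ]
A yellow 98 [213.9 206.4] [533.2 289.   38. ]
A yellow 381 [187.6 252.1] [431.2 346.9  38. ]
B orange 204 [232.7 339.5] [238.  245.6  40. ]
B green 214 [258.6 350. ] [213.4 189.1  38. ]
B yellow 392 [207.8 328.3] [262.7 301.1  38. ]
B yellow 114 [257.6 347.3] [219.3 191.1  38. ]
red 149 [330.88590604 213.20134228] [512.4  29.5 111. ] [[537.9, 43.1], [541.3, 29.7], [490.4, 17.0], [487.0, 30.4]]
shelf corners [[ 596.5   67.3   69. ]
 [ 615.3 -292.1   69. ]
 [ 444.2 -301.3   69. ]
 [ 423.5   58.1   69. ]]
[[ 0.961 -0.278 -0.   ]
 [-0.278 -0.961 -0.002]
 [ 0.     0.002 -1.   ]]
```

View pics/crop1.png

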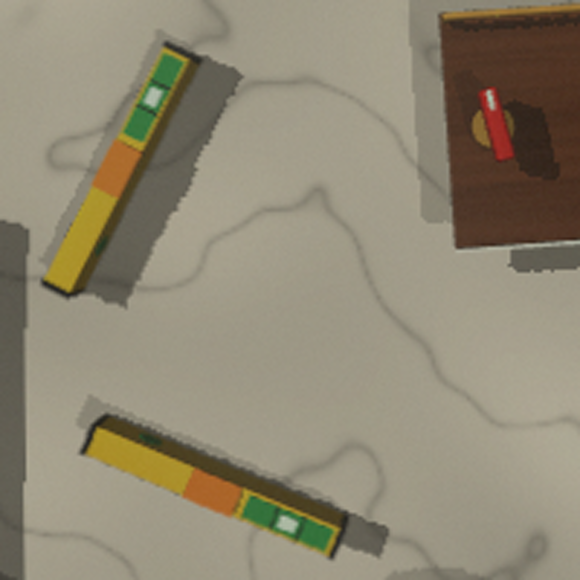

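A's pad is at y=319 and B's is at y=246. A, with its pad at (200,228), is farther to the robot's left, so A is the level to take. I'll move above it.

```bash
cat >> h.py <<'E'
from scipy.spatial.transform import Rotation as Rot
def go(x,y,z,head):
    "tool-axes shift (m) and turn to reach TCP xyz (mm), tool x heading in deg, pointing down"
    s=read_state(); R=Rot.from_quat(s['ee_rot'])
    a=np.radians(head); T=Rot.from_matrix(np.array([[np.cos(a),np.sin(a),0],[np.sin(a),-np.cos(a),0],[0,0,-1]]))
    print("t",s['clock'],"d",(R.inv().apply(np.array([x,y,z])-s['position'])/1000).round(4),"w",(R.inv()*T).as_rotvec().round(3),"j6",s['joints'][5].round(2))
E
python3 -m handwheel '[[0.378,0.183,0.120,0,0,0.184,1],[0.378,0.183,0.120,0,0,0.184,1],[0.378,0.183,0.120,0,0,0.184,1],[0.378,0.183,0.120,0,0,0.184,1],[0.378,0.183,0.120,0,0,0.184,1],[0.378,0.183,0.120,0,0,0.184,1],[0.378,0.183,0.120,0,0,0.184,1],[0.378,0.183,0.120,0,0,0.184,1],[0.378,0.183,0.120,0,0,0.184,1],[0.378,0.183,0.120,0,0,0.184,1]]'
python3 -c "
from h import *
go(485.4,319.3,12,-26.65)
im,d=get_image('side');cv2.imwrite('pics/s1.png',im)
hsv=cv2.cvtColor(im,cv2.COLOR_BGR2HSV)
for nm,lo,hi in(('o',(6,120,100),(17,255,255)),('g',(40,80,50),(85,255,255))):
  n,l,st,c=cv2.connectedComponentsWithStats(cv2.inRange(hsv[130:180,250:340],lo,hi))
  for i in range(1,n):
    if st[i,4]>20: print(nm,st[i,4],c[i]+[250,130],onplane('side',c[i]+[250,130],39)[0].round(1))
"
```

```text
clock: 1.35
position: [485.4, 320.6, 111.8]
ee_rot: [0.973, -0.23, 0.0, -0.0]
contact_force: [0.4, -0.3, 0.9]
gripper_width: 85.6
grasp_force: 0.0
t 1.35 d [0.0005 0.0012 0.0998] w [-0.001 -0.     0.001] j6 0.24
o 72 [289.65277778 151.05555556] [483.7 318.7  39. ]
g 29 [302.37931034 152.96551724] [519.6 303.2  39. ]
g 32 [316.53125 155.8125 ] [558.6 283.   39. ]
```

```bash
python3 -m handwheel '[[0.0,0.001,0.035,0,0,0,1],[0.0,0.001,0.07,0,0,0,1],[0.0,0.001,0.09,0,0,0,1],[0.0,0.001,0.1,0,0,0,1],[0.0,0.001,0.1,0,0,0,1],[0.0,0.001,0.1,0,0,0,-1],[0.0,0.001,0.1,0,0,0,-1],[0.0,0.001,0.1,0,0,0,-1],[0.0,0.001,0.1,0,0,0,-1],[0.0,0.001,0.1,0,0,0,-1]]'
python3 -m handwheel '[[0,0,0,0,0,0,-1],[0,0,0,0,0,0,-1],[0,0,-0.02,0,0,0,-1],[0,0,-0.05,0,0,0,-1],[0,0,-0.09,0,0,0,-1],[0,0,-0.13,0,0,0,-1],[0,0,-0.15,0,0,0,-1],[0,0,-0.16,0,0,0,-1],[0,0,-0.16,0,0,0,-1]]'
python3 -c "
from h import *
go(522.4,-157,172,-86.85)
im,d=get_image('top');cv2.imwrite('pics/t2.png',im)"
```

```text
clock: 2.65
position: [486.1, 319.2, 12.1]
ee_rot: [0.973, -0.231, 0.001, -0.001]
contact_force: [-1.0, 0.6, 5.1]
gripper_width: 22.9
grasp_force: 59.9
clock: 3.78
position: [485.0, 318.1, 170.5]
ee_rot: [0.973, -0.231, -0.001, 0.001]
contact_force: [-0.0, 0.6, -2.1]
gripper_width: 22.9
grasp_force: 59.4
t 3.775 d [ 0.2469  0.4076 -0.0012] w [0.002 0.    1.05 ] j6 0.25
```

View pics/t2.png

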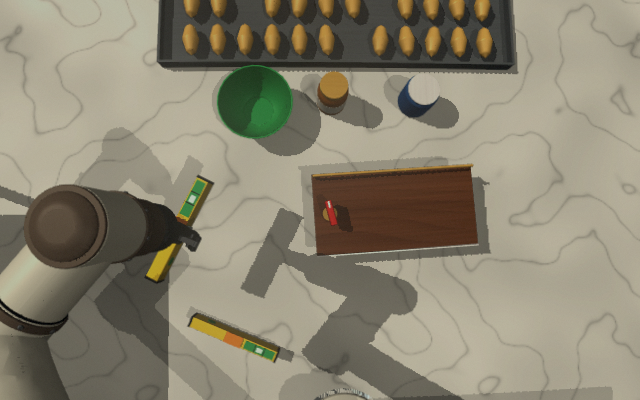

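The level is held square in the fingers at (180,228). I'll carry it over the shelf.

```bash
python3 -m handwheel '[[0.012,0.020,0,0,0,0.05,-1],[0.040,0.066,0,0,0,0.17,-1],[0.070,0.115,0,0,0,0.29,-1],[0.1,0.165,0,0,0,0.42,-1],[0.13,0.215,0,0,0,0.55,-1],[0.16,0.264,0,0,0,0.68,-1],[0.19,0.314,0,0,0,0.81,-1],[0.22,0.363,0,0,0,0.93,-1],[0.24,0.396,0,0,0,1.02,-1],[0.247,0.407,0,0,0,1.05,-1]]'
python3 -m handwheel '[[0,0,0,0,0,0,-1],[0,0,0.02,0,0,0,-1],[0,0,0.04,0,0,0,-1],[0,0,0.05,0,0,0,-1],[0,0,0.05,0,0,0,-1],[0,0,0.05,0,0,0,-1]]'
python3 -c "
from h import *
go(522.4,-157,82,-86.85)
im,d=get_image('top');cv2.imwrite('pics/t3.png',im)"
```

```text
clock: 5.08
position: [521.9, -158.6, 170.0]
ee_rot: [0.724, -0.689, -0.001, 0.001]
contact_force: [0.7, 0.3, -3.0]
gripper_width: 23.1
grasp_force: 59.4
clock: 5.82
position: [524.1, -155.7, 122.1]
ee_rot: [0.727, -0.687, 0.001, -0.0]
contact_force: [-0.1, -0.2, -2.8]
gripper_width: 23.5
grasp_force: 59.5
t 5.825 d [0.0012 0.0018 0.0401] w [-0.001 -0.     0.001] j6 0.05
```

View pics/t3.png

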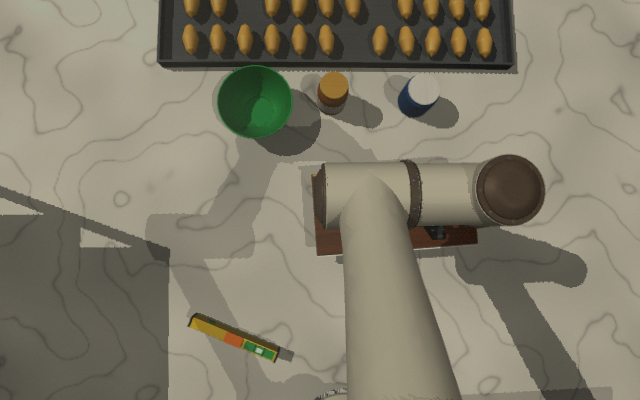

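```bash
python3 -m handwheel '[[0.001,0.002,0.01,0,0,0,-1],[0.001,0.002,0.02,0,0,0,-1],[0.001,0.002,0.028,0,0,0,-1],[0.001,0.002,0.033,0,0,0,-1],[0.001,0.002,0.035,0,0,0,-1],[0.001,0.002,0.035,0,0,0,-1]]'
python3 -m handwheel '[[0,0,0.001,0,0,0,-1],[0,0,0.002,0,0,0,-1],[0,0,0.002,0,0,0,-1]]'
```

```text
clock: 6.62
position: [521.5, -157.2, 86.3]
ee_rot: [0.726, -0.687, 0.0, 0.0]
contact_force: [-0.2, 0.1, -2.8]
gripper_width: 23.1
grasp_force: 59.5
clock: 7.0
position: [521.4, -157.1, 84.3]
ee_rot: [0.726, -0.687, 0.0, -0.0]
contact_force: [-0.0, -0.4, -2.9]
gripper_width: 23.1
grasp_force: 59.5
```

```bash
python3 -m handwheel '[[0,0,0.001,0,0,0,-1],[0,0,0.001,0,0,0,-1],[0,0,0.002,0,0,0,-1],[0,0,0.002,0,0,0,-1]]'
```

```text
clock: 7.5
position: [521.6, -157.1, 82.7]
ee_rot: [0.726, -0.687, 0.0, -0.0]
contact_force: [-0.5, 1.1, -0.2]
gripper_width: 22.6
grasp_force: 59.8
```

Contact has begun. I'll release, retreat, and look from the knob side.

```bash
python3 -m handwheel '[[0,0,0.0,0,0,0,-0.4],[0,0,0,0,0,0,-0.1],[0,0,0,0,0,0,0.2],[0,0,0,0,0,0,0.2],[0,0,-0.02,0,0,0,0.2],[0,0,-0.05,0,0,0,0.2],[0,0,-0.08,0,0,0,0.2],[0,0,-0.09,0,0,0,0.2],[0,0,-0.09,0,0,0,0.2]]'
python3 -c "
from h import *
go(512.4,29.5,172,14)"
```

```text
clock: 8.62
position: [521.5, -157.0, 172.3]
ee_rot: [0.726, -0.687, 0.0, -0.0]
contact_force: [-0.8, 0.4, 0.4]
gripper_width: 51.2
grasp_force: 0.0
t 8.625 d [-0.1868 -0.0012  0.0004] w [-1.00e-03 -0.00e+00 -1.76e+00] j6 0.05
```

```bash
python3 -m handwheel '[[-0.02,0,0,0,0,-0.17,0.2],[-0.05,0,0,0,0,-0.35,0.2],[-0.09,0,0,0,0,-0.53,0.2],[-0.13,0,0,0,0,-0.71,0.2],[-0.16,0,0,0,0,-0.89,0.2],[-0.187,0,0,0,0,-1.07,0.2],[-0.187,-0.001,0,0,0,-1.25,0.2],[-0.187,-0.001,0,0,0,-1.43,0.2],[-0.187,-0.001,0,0,0,-1.61,0.2],[-0.187,-0.001,0,0,0,-1.76,0.2]]'
python3 - <<'E'
from h import *
go(512.4,29.5,92,14)
for n in("top","side"):
    im,d=get_image(n); cv2.imwrite(f"pics/{n}4.png",im)
a=cv2.imread("pics/top4.png")[150:270,290:490]; b=cv2.imread("pics/side4.png")[190:350,260:420]
cv2.imwrite("pics/c4.png",np.vstack([cv2.resize(a,(600,360),interpolation=2),cv2.resize(b,(600,600),interpolation=2)[:240]]))
c=cv2.resize(b,(400,400),interpolation=2); a=cv2.resize(a,(600,360),interpolation=2)
E
```

```text
clock: 9.88
position: [511.2, 29.5, 170.4]
ee_rot: [0.992, 0.124, -0.002, 0.0]
contact_force: [-0.3, -0.4, 0.1]
gripper_width: 51.2
grasp_force: 0.0
t 9.875 d [0.0015 0.0003 0.0784] w [-0.     0.004  0.005] j6 1.45
```

View pics/c4.png

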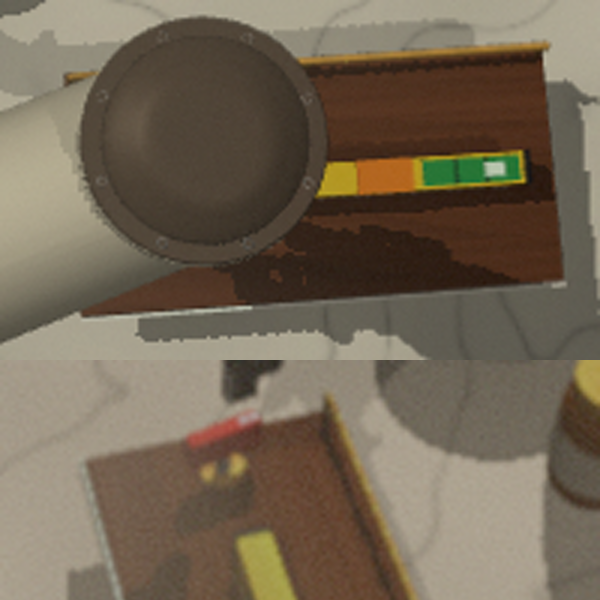

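The level stands along the mid shelf with its vial at the far end. The bubble at crop (494,170) lies past the right black line, towards the higher end. I'll quantify it.

```bash
cat >> h.py <<'E'
def bubble(save=None):
    im,_=get_image("top"); 
    if save: cv2.imwrite(save,im)
    x0,y0=405,185; c=im[y0:235,x0:485]; h=cv2.cvtColor(c,cv2.COLOR_BGR2HSV)
    g=cv2.inRange(h,(40,80,40),(88,255,255)); o=cv2.inRange(h,(6,140,110),(17,255,255))
    box=cv2.boxPoints(cv2.minAreaRect(np.argwhere(g)[:,::-1].astype(np.float32)))
    hull=np.zeros_like(g); cv2.fillConvexPoly(hull,box.astype(np.int32),255)
    w=cv2.inRange(h,(0,0,140),(180,110,255))&hull
    P=lambda q,z: onplane("top",np.array(q)+[x0,y0],z)[0,:2]
    n,l,st,cc=cv2.connectedComponentsWithStats(o); i=1+np.argmax(st[1:,4])
    pad=P(cc[i],108); v=P(box.mean(0),107)
    ys,xs=np.nonzero(w); wt=w.sum()/255
    b=P([xs.mean(),ys.mean()],107); u=np.array([np.cos(np.radians(-86.85)),np.sin(np.radians(-86.85))])
    print("pad",pad.round(1),"vial",v.round(1),"vial-pad",((v-pad)@u).round(1),"bub(vial)",((b-v)@u).round(1),"bub(pad)",((b-pad)@u-62).round(1),"n",wt)
E
python3 -c "
from h import *
bubble(); bubble()"
python3 -m handwheel '[[0.001,0,0.02,0,0,0,0.2],[0.0015,0,0.045,0,0,0,0.2],[0.0015,0,0.065,0,0,0,0.2],[0.0015,0,0.072,0,0,0,0.2],[0.0015,0,0.075,0,0,0,0.2],[0.0015,0,0.075,0,0,0,0.2],[0.0015,0,0.075,0,0,0,-1],[0.0015,0,0.075,0,0,0,-1],[0.0015,0,0.075,0,0,0,-1],[0.0015,0,0.075,0,0,0,-1]]'
python3 -c "
from h import *
bubble()
go(512.4,29.5,92,14)"
```

```text
pad [ 521.2 -155. ] vial [ 524.6 -218.2] vial-pad 63.3 bub(vial) 16.8 bub(pad) 18.1 n 38.0
pad [ 521.2 -155. ] vial [ 524.6 -218.2] vial-pad 63.3 bub(vial) 17.0 bub(pad) 18.3 n 37.0
clock: 11.32
position: [514.1, 29.6, 98.1]
ee_rot: [0.993, 0.122, 0.0, 0.0]
contact_force: [-0.6, -3.9, 5.9]
gripper_width: 12.1
grasp_force: 60.5
pad [ 521.2 -155.1] vial [ 524.6 -218.2] vial-pad 63.2 bub(vial) 16.6 bub(pad) 17.8 n 39.0
t 11.375 d [-0.0017 -0.0003  0.0061] w [ 0.001 -0.001  0.   ] j6 1.44
```

```bash
python3 -m handwheel '[[0,0,0,0,0,0,0],[0,0,0,0,0,0,0.2],[0,0,0.0,0,0,0,0.2]]'
python3 -m handwheel '[[0,0,0.003,0,0,0,0.2],[0,0,0.005,0,0,0,0.2],[0,0,0.005,0,0,0,0.2]]'
python3 - <<'E'
from h import *
go(512.4,29.5,90,14)
im,_=get_image("side"); cv2.imwrite("pics/c5.png",cv2.resize(im[150:260,260:400],None,fx=5,fy=5,interpolation=2))
E
```

```text
clock: 11.75
position: [513.5, 30.3, 97.0]
ee_rot: [0.993, 0.122, -0.0, -0.0]
contact_force: [-0.0, 0.6, 0.5]
gripper_width: 51.4
grasp_force: 0.0
clock: 12.12
position: [513.4, 30.0, 92.0]
ee_rot: [0.993, 0.122, -0.0, 0.0]
contact_force: [0.9, 0.3, 0.1]
gripper_width: 51.3
grasp_force: 0.0
t 12.125 d [-0.0011  0.0002  0.002 ] w [ 0.     0.001 -0.   ] j6 1.44
```

View pics/c5.png

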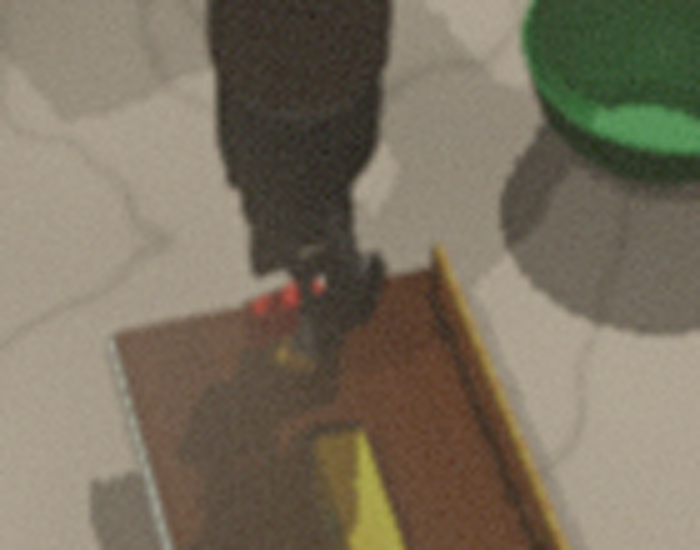

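The fingers straddle the red bar at crop (290,295). I'll close on it and turn it clockwise.

```bash
python3 -m handwheel '[[-0.001,0,0,0,0,0,-1],[-0.001,0,0,0,0,0,-1],[-0.001,0,0,0,0,0,-1],[-0.001,0,0,0,0,0,-1],[-0.001,0,0,0,0,0,-1]]'
python3 -m handwheel '[[0,0,0,0,0,0.1,-1],[0,0,0,0,0,0.24,-1],[0,0,0,0,0,0.4,-1],[0,0,0,0,0,0.56,-1],[0,0,0,0,0,0.72,-1],[0,0,0,0,0,0.88,-1],[0,0,0,0,0,1.04,-1],[0,0,0,0,0,1.2,-1],[0,0,0,0,0,1.3,-1],[0,0,0,0,0,1.4,-1]]'
python3 -m handwheel '[[0,0,0,0,0,0,-1],[0,0,0,0,0,0,-1],[0,0,0,0,0,0,-1],[0,0,0,0,0,0,-1],[0,0,0,0,0,0,-1],[0,0,0,0,0,0,-1],[0,0,0,0,0,0,-1],[0,0,0,0,0,0,-1],[0,0,0,0,0,0,-1],[0,0,0,0,0,0,-1]]'
python3 -c "
from h import *
bubble('pics/t6.png');print(read_state()['joints'][5])"
```

```text
clock: 12.8
position: [512.7, 29.3, 92.6]
ee_rot: [0.993, 0.122, -0.0, 0.0]
contact_force: [0.3, -5.3, 3.1]
gripper_width: 12.6
grasp_force: 60.8
clock: 14.05
position: [513.7, 31.0, 92.7]
ee_rot: [0.837, -0.547, 0.001, -0.002]
contact_force: [0.1, 2.3, 1.9]
gripper_width: 12.5
grasp_force: 60.6
clock: 15.3
position: [513.8, 31.0, 92.7]
ee_rot: [0.838, -0.546, 0.001, -0.002]
contact_force: [1.5, 5.5, 1.9]
gripper_width: 12.6
grasp_force: 60.7
pad [ 521.3 -156.5] vial [ 524.6 -218.5] vial-pad 62.1 bub(vial) 2.4 bub(pad) 2.4 n 33.0
0.041402018385960346
```

```bash
python3 -m handwheel '[[0,0,0,0,0,0.1,-1],[0,0,0,0,0,0.2,-1],[0,0,0,0,0,0.2,-1],[0,0,0,0,0,0.2,-1],[0,0,0,0,0,0.2,-1],[0,0,0,0,0,0.2,-1],[0,0,0,0,0,0.2,-1],[0,0,0,0,0,0.2,-1],[0,0,0,0,0,0.2,-1],[0,0,0,0,0,0.2,-1]]'
python3 -m handwheel '[[0,0,0,0,0,0,-1],[0,0,0,0,0,0,-1],[0,0,0,0,0,0,-1],[0,0,0,0,0,0,-1],[0,0,0,0,0,0,-0.5],[0,0,0,0,0,0,0],[0,0,0,0,0,0,0.2],[0,0,0,0,0,0,0.2]]'
python3 -c "
from h import *
bubble('pics/t7.png')
go(521.4,-156.5,140,-86.85)"
```

```text
clock: 16.6
position: [514.1, 31.0, 92.7]
ee_rot: [0.779, -0.627, 0.001, -0.002]
contact_force: [1.8, 6.4, 1.5]
gripper_width: 12.2
grasp_force: 60.6
clock: 17.6
position: [512.4, 29.4, 92.2]
ee_rot: [0.779, -0.627, -0.0, 0.0]
contact_force: [-0.1, 0.2, 0.4]
gripper_width: 51.2
grasp_force: 0.0
pad [ 521.3 -156.6] vial [ 524.7 -218.5] vial-pad 62.0 bub(vial) 1.9 bub(pad) 2.0 n 33.0
t 17.65 d [ 0.1837  0.031  -0.0477] w [ 0.   -0.    0.16] j6 -0.16
```

```bash
python3 -c "
import cv2
a=cv2.imread('pics/t6.png')[190:225,410:475];b=cv2.imread('pics/t7.png')[190:225,410:475]
import numpy as np
cv2.imwrite('pics/c7.png',np.vstack([cv2.resize(i,None,fx=8,fy=8,interpolation=2) for i in(a,b)]))
for i in (a,b): print(i[5:27,18:60,2].max(0) if 0 else i[15,15:60].tolist())"
```

```text
[[30, 100, 181], [31, 103, 181], [30, 109, 180], [31, 133, 180], [31, 151, 180], [33, 142, 160], [45, 119, 82], [56, 117, 41], [55, 117, 41], [52, 114, 37], [52, 114, 39], [53, 116, 38], [54, 117, 41], [52, 115, 38], [52, 115, 37], [51, 116, 36], [46, 93, 35], [39, 73, 31], [49, 104, 35], [49, 106, 33], [116, 145, 125], [160, 186, 173], [169, 195, 181], [169, 195, 180], [170, 196, 180], [170, 196, 181], [148, 170, 157], [92, 113, 96], [47, 101, 34], [51, 115, 33], [55, 119, 40], [56, 118, 41], [53, 116, 37], [54, 117, 38], [54, 116, 36], [53, 115, 36], [53, 116, 36], [52, 114, 34], [40, 138, 135], [28, 99, 112], [22, 39, 45], [26, 25, 28], [19, 27, 41], [12, 24, 39], [16, 27, 43]]
[[31, 101, 181], [28, 100, 179], [30, 109, 181], [31, 133, 179], [34, 151, 181], [35, 142, 161], [45, 119, 82], [54, 117, 40], [53, 116, 40], [52, 115, 39], [52, 117, 39], [51, 115, 38], [53, 115, 37], [52, 116, 38], [52, 116, 39], [56, 118, 39], [43, 93, 31], [37, 71, 31], [45, 95, 34], [103, 138, 104], [152, 182, 161], [168, 195, 179], [167, 195, 180], [169, 196, 179], [170, 197, 181], [153, 185, 161], [97, 127, 99], [38, 69, 31], [49, 102, 36], [54, 117, 37], [50, 116, 35], [56, 118, 41], [53, 116, 37], [50, 116, 35], [52, 117, 36], [52, 116, 37], [53, 116, 34], [53, 116, 34], [38, 138, 135], [28, 122, 141], [25, 54, 64], [25, 27, 26], [17, 25, 39], [17, 25, 42], [18, 26, 43]]
```

View pics/c7.png

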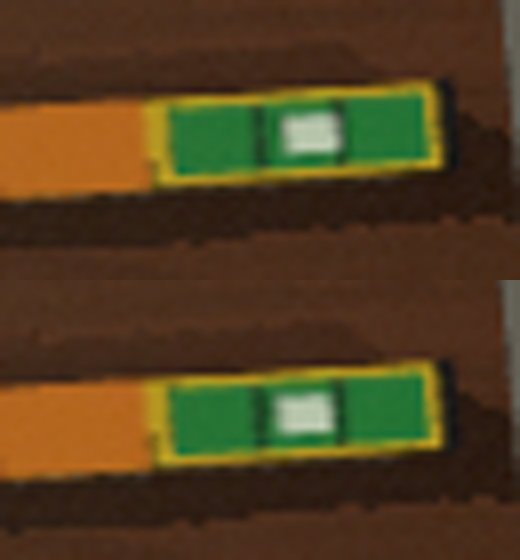

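The bubble is between the lines, about 1.6 mm off centre. A small further turn adds margin before pressing.

```bash
python3 -m handwheel '[[0,0,0,0,0,0,-1],[0,0,0,0,0,0,-1],[0,0,0,0,0,0,-1],[0,0,0,0,0,0,-1],[0,0,0,0,0,0.08,-1],[0,0,0,0,0,0.16,-1],[0,0,0,0,0,0.16,-1],[0,0,0,0,0,0.16,-1],[0,0,0,0,0,0.16,0],[0,0,0,0,0,0.16,0.2]]'
python3 -m handwheel '[[0,0,0,0,0,0,0.2],[0,0,-0.03,0,0,0,0.2],[0,0,-0.06,0,0,0,0.2],[0,0,-0.07,0,0,0,0.2],[0,0,-0.07,0,0,0,-1],[0,0,-0.07,0,0,0,-1],[0,0,-0.07,0,0,0,-1],[0,0,-0.07,0,0,0,-1]]'
python3 -c "
from h import *
bubble('pics/t8.png')
print(cv2.imread('pics/t8.png')[205,438:443].tolist(),cv2.imread('pics/t8.png')[205,425:455,2].tolist())
go(521.4,-156.5,160,-86.85)"
```

```text
clock: 18.9
position: [511.5, 29.4, 91.9]
ee_rot: [0.726, -0.688, -0.001, 0.001]
contact_force: [-0.7, 0.2, -1.0]
gripper_width: 48.1
grasp_force: 0.0
clock: 19.9
position: [512.4, 29.7, 161.6]
ee_rot: [0.726, -0.687, -0.0, 0.001]
contact_force: [-0.7, -0.0, 0.3]
gripper_width: 0.1
grasp_force: 0.0
pad [ 521.4 -156.7] vial [ 524.6 -218.5] vial-pad 62.0 bub(vial) 0.3 bub(pad) 0.3 n 34.0
[[53, 114, 37], [52, 114, 37], [54, 117, 39], [47, 98, 35], [42, 81, 34]] [178, 180, 179, 179, 179, 160, 83, 39, 40, 38, 38, 37, 40, 37, 37, 39, 35, 34, 75, 144, 177, 178, 177, 177, 179, 131, 50, 30, 36, 37]
t 19.95 d [0.1864 0.0013 0.0018] w [ 0.001 -0.    -0.   ] j6 -0.32
```

The bubble is centred. I'll move over the pad with the fingers shut and come down gently.

```bash
python3 -m handwheel '[[0.03,0,0,0,0,0,-1],[0.07,0,0,0,0,0,-1],[0.115,0,0,0,0,0,-1],[0.155,0.001,0,0,0,0,-1],[0.18,0.001,0,0,0,0,-1],[0.186,0.001,0,0,0,0,-1],[0.186,0.001,0.02,0,0,0,-1],[0.186,0.001,0.035,0,0,0,-1],[0.186,0.001,0.043,0,0,0,-1],[0.186,0.001,0.045,0,0,0,-1]]'
python3 -m handwheel '[[0,0,0,0,0,0,-1],[0,0,0.001,0,0,0,-1],[0,0,0.002,0,0,0,-1],[0,0,0.002,0,0,0,-1]]'
```

```text
clock: 21.2
position: [521.8, -155.7, 116.8]
ee_rot: [0.727, -0.687, -0.0, 0.0]
contact_force: [0.1, -0.1, 0.3]
gripper_width: -0.0
grasp_force: 0.0
clock: 21.7
position: [521.9, -156.0, 115.4]
ee_rot: [0.726, -0.687, 0.0, -0.0]
contact_force: [-0.3, -0.2, 0.3]
gripper_width: -0.3
grasp_force: 0.0
```

```bash
python3 -m handwheel '[[0,0,0.001,0,0,0,-1],[0,0,0.002,0,0,0,-1],[0,0,0.003,0,0,0,-1],[0,0,0.003,0,0,0,-1]]'
python3 -m handwheel '[[0,0,0.0005,0,0,0,-1],[0,0,0.001,0,0,0,-1],[0,0,0.001,0,0,0,-1]]'
python3 -m handwheel '[[0,0,0.0005,0,0,0,-1],[0,0,0.001,0,0,0,-1],[0,0,0.001,0,0,0,-1]]'
```

```text
clock: 22.2
position: [521.8, -156.0, 112.2]
ee_rot: [0.726, -0.687, -0.0, 0.0]
contact_force: [-0.8, 0.2, 0.0]
gripper_width: -0.2
grasp_force: 0.0
clock: 22.58
position: [521.9, -156.0, 111.3]
ee_rot: [0.726, -0.687, -0.0, 0.0]
contact_force: [0.5, 0.2, -0.7]
gripper_width: -0.3
grasp_force: 0.0
clock: 22.95
position: [521.9, -156.0, 110.3]
ee_rot: [0.726, -0.687, -0.0, 0.0]
contact_force: [-1.6, 0.0, 0.4]
gripper_width: 0.0
grasp_force: 0.0
```

```bash
python3 -m handwheel '[[0,0,0.0005,0,0,0,-1],[0,0,0.001,0,0,0,-1],[0,0,0.001,0,0,0,-1]]'
python3 -m handwheel '[[0,0,0.0005,0,0,0,-1],[0,0,0.0005,0,0,0,-1]]'
```

```text
clock: 23.32
position: [521.8, -156.0, 109.2]
ee_rot: [0.726, -0.687, -0.0, 0.0]
contact_force: [-0.3, 0.5, 0.5]
gripper_width: 0.3
grasp_force: 0.0
clock: 23.58
position: [521.9, -156.0, 109.1]
ee_rot: [0.726, -0.687, 0.0, -0.0]
contact_force: [-1.1, 0.5, 2.6]
gripper_width: 0.1
grasp_force: 1.1
```

```bash
python3 -m handwheel '[[0,0,0.0005,0,0,0,-1],[0,0,0.0005,0,0,0,-1],[0,0,0.0005,0,0,0,-1]]'
python3 -m handwheel '[[0,0,0.0005,0,0,0,-1],[0,0,0.0005,0,0,0,-1],[0,0,0.0005,0,0,0,-1]]'
```

```text
clock: 23.95
position: [522.0, -156.0, 109.1]
ee_rot: [0.726, -0.687, 0.0, -0.0]
contact_force: [-1.5, 0.5, 5.4]
gripper_width: -0.1
grasp_force: 2.7
clock: 24.32
position: [522.0, -156.1, 109.1]
ee_rot: [0.726, -0.687, 0.0, -0.0]
contact_force: [-2.5, 1.6, 8.3]
gripper_width: -0.1
grasp_force: 3.9
```

```bash
python3 -m handwheel '[[0,0,0.0005,0,0,0,-1],[0,0,0.001,0,0,0,-1],[0,0,0.0012,0,0,0,-1],[0,0,0.0012,0,0,0,-1],[0,0,0.0012,0,0,0,-1],[0,0,0.0012,0,0,0,-1],[0,0,0.0012,0,0,0,-1],[0,0,0.0012,0,0,0,-1],[0,0,0.0012,0,0,0,-1],[0,0,0.0012,0,0,0,-1]]'
python3 -m handwheel '[[0,0,0,0,0,0,-1],[0,0,0,0,0,0,-1],[0,0,0,0,0,0,-1],[0,0,0,0,0,0,-1],[0,0,0,0,0,0,-1],[0,0,0,0,0,0,-1],[0,0,0,0,0,0,-1],[0,0,0,0,0,0,-1]]'
python3 -c "
from h import *
a,_=get_image('top');b,_=get_image('side')
f=lambda i:cv2.resize(i,(640,290),interpolation=2)
cv2.imwrite('pics/c9.png',np.vstack([f(a[165:255,310:490]),f(b[240:330,270:430])]))"
```

```text
clock: 25.58
position: [522.1, -156.1, 109.0]
ee_rot: [0.727, -0.687, 0.001, -0.0]
contact_force: [-4.4, 1.8, 14.3]
gripper_width: -0.0
grasp_force: 6.9
clock: 26.58
position: [522.1, -156.1, 109.0]
ee_rot: [0.727, -0.687, 0.001, -0.0]
contact_force: [-4.9, 3.0, 13.0]
gripper_width: -0.1
grasp_force: 6.9
```

View pics/c9.png

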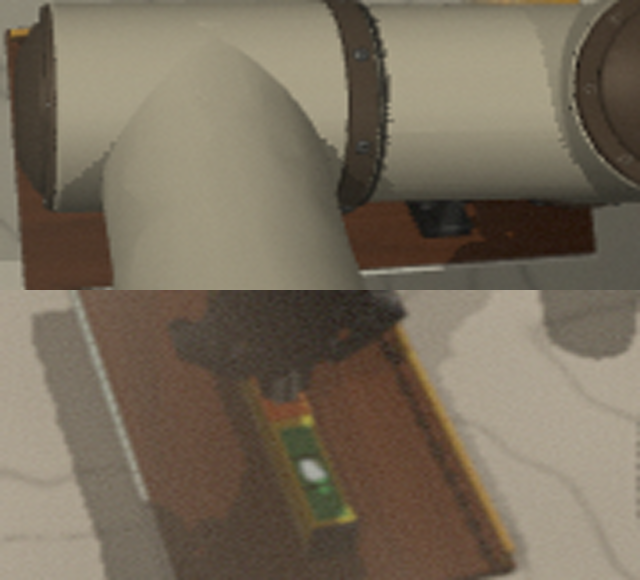

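The side view shows the fingers on the orange pad, and the bubble at crop (313,470) at the middle of its window (rows 424–518). Push is about 13–14 N and steady, so I'll hand in.

```bash
python3 -c "
from h import *
print(job_done())"
```

```text
the job is handed in; nothing more can be done
None
```

I handed the job in at about 27 s: the level stands along the middle of the shelf, the bubble is centred between the lines, and the fingers are still pressing the pad with about 13 N; I never touched the bowl, jar or tin, and no verdict came back.

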